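# Screw the loose lever onto the tipping hopper and empty the glass balls into the tray

### The arm

A 7-joint arm with a two-finger parallel gripper is mounted at the origin on the work surface. World frame = base frame: x ahead of the robot, y to its left, z up, the work surface at z = 0. Lengths are in m, angles in rad, forces in N, time in s.
With the tool pointing down it reaches from about 0.4 to 0.85 m from the base axis. Payload 10.4 kg.
Tool frame: the origin (TCP) lies midway between the tips of the shut fingers; the grasp point (between the pads) lies arm.grip_point_offset behind it (arm.grip_point_offset is the distance from the TCP to the grasp point, in m); z points along the fingers, y is the line along which they close (so a half turn about z gives the same grasp; the last joint's range is limited). The gripper opens to 85 mm and grips with 20 to 120 N. Pads are 22 mm wide; open, the fingers measure 114 mm over their backs; the gripper's body (76 mm by 85 mm) begins 54 mm behind the grasp point. The pads swing forward as they close: fully open they stand 13 mm farther back than shut.
Start: joints at [1.091, 0.332, -0.065, 1.46, 0.022, 1.35, -0.088], TCP at [0.276, -0.561, 0.231] pointing down, gripper open.
Joint ranges: [-2.6, 2.6], [-0.5, 2.12], [-1.47, 1.34], [0.16, 2.42], [-1.27, 4.41], [0.06, 2.06], [-2.6, 2.6]. Speed limits (rad/s): [2.22, 2.22, 2.79, 2.79, 3.14, 3.14, 3.14].

### API

Orientations are given as a unit quaternion [w, x, y, z].
In Python, from workcell import arm gives the robot as it stands.
- The arm moves only by the shell command python3 -m jog 'ROWS' [FORCE]. ROWS is a JSON object of lists of equal length, an entry for each row: "dp": the shift along the world's x, y, z in units of 40 mm (1.0 is 40 mm), a list of three; "angular": the turn, a rotation vector about the world's x, y, z in units of 6 degrees (1.0 is 6 degrees), a list of three; "claw": the opening in per cent of the stroke, from 0 (shut) to 100 (fully open). A call has exactly 8 rows; each row shifts and turns the commanded pose from where the row before left it; what a row does not reach is not made up. A row lasts 1/12 s, in which the tool goes at most 41.7 mm and 7.16 degrees, less where a joint would pass 70% of its speed; a pose out of reach is approached as far as the arm can. A call is refused whole if a number of a shift passes 1 or a number of a turn 1, either way. A call with a gripper value outside its range is refused whole. The fingers move at their own pace and stop on an object; FORCE is the grip in N (left out, the last holds). Time passes only in rows, so rows that do not move let the fingers close, or fill a call up. It gives the time, the measured TCP pose, the force, the opening and the grip force at its end, in the units of the state.
- arm.observe(): the state, without advancing time (a new reading comes with each control period).
- arm.grab_frame(name): name is "scene" or "top" or "wrist"; returns a dict with "frame" (400x640x3 uint8, red, green, blue), "mtx" (3x3 intrinsics, pixels), "rvec" (rotation vector, rad) and "tvec" (3), from world to camera coordinates, as OpenCV has them; the wrist camera has in their place "mount" (4x4, takes a point from camera to tool coordinates, whose origin is the TCP and whose axes are the flange's). Camera axes: x right, y down, z forward; pixel columns grow to the right and rows downward; lengths in m; the calibration is good to about 2 mm. The wrist camera is an equidistant fisheye: a pixel r from the principal point sees the ray r / f radians off the axis. A picture is of the moment at which its call begins: read the wrist's pose just before it. There is no depth.
- arm.job_done(): hands the job in; it is judged then, once.
Trained networks look in a picture, given as the dict that the camera call returned (one of the last four; its "shot" number tells which), for a name from the list of things; names that differ only in an ending like _2 or _b are one class to them, and where a whole thing is asked for, a point or a joint stands for the part that bears it (a point fixed in the world has none). Each returns a list of dicts, best first, with "p" (0 to 1); they miss things now and then, are a little off and sometimes report something else, mostly with a low value. They report only what shows in the picture. A call takes as long as a camera call. They do not tell look-alikes from the thing itself.
- arm.search_frame(label, picture): "box" ([left, top, right, bottom] in pixels, round what is visible of it).
- arm.trace(label, picture): "region" (400x640 bool, what is visible of it) and "box" ([left, top, right, bottom] in pixels, round what is visible of it).
- arm.landmark_of(label, picture): "centre" ([row, column] in pixels: a listed point, or the origin of a listed thing).
The state is a dict: "t": time; "q": joint angles; "qd": joint speeds; "joint_efforts": joint torques, N m; "eef_pos": TCP position; "ee_rot": TCP orientation; "contact_force": force on the tool from outside, world axes, zero at the start; "ft_torque": the same for the moment, N m; "gripper_width": finger opening in m; "grasp_force": force on a finger pad.
Only numpy, scipy, OpenCV 4.12 (cv2) and the standard library are available. Lean on these libraries where they do the work, as an engineer would, in place of code of your own. Each camera call takes 0.05 s, during which the arm holds its last target. There are 200 camera calls.

### The job

Stand the loose wooden-handled lever on the hub at the side of the tipping hopper, turn it backward (counter-clockwise from above) until you feel it drop into its thread start, then turn it forward (clockwise) until it is fully home. Then let go and use that lever to tip the hopper right over away from the robot, so that both glass balls roll out into the tray; leave it tipped with the lever still screwed on. Do not push on the hopper itself, and leave the other tools alone.

Things in the scene. Friction and masses are not known exactly. Their poses are not given: they have to be found in the camera images.
- lever_grip (a point): Loose lever, 165 mm tall, 0.32 kg, standing upright on the table: steel cup foot (72 mm across, 70 mm high, open below), short round neck 38 mm across up to 78 mm, then a square wooden handle 28 x 28 mm up to the top at 165 mm. This point is on its axis, 130 mm above the foot's lower rim and 35 mm below the top, where to grip; z runs up the lever, x and y are square to the handle's faces.
- lever_foot (a point): Centre of the lever's lower rim (axes as lever_grip, 130 mm below it). Inside the cup, 2 to 8 mm above the rim, three inward lugs 120 degrees apart leave a 43 mm bore; from 25 mm up the bore is a plain 45 mm, 63 mm deep from the rim.
- hub_axis (a point): Middle of the foot of the upright steel lug hub on the shaft's end, on the tipping axis (135 mm above the table). Turns with the hopper: z up the hub (up at the start), y along the tipping axis towards the hopper, x the way it tips. Boss 41 mm across, 62 mm high, top tapered to 26 mm, with three ridges round its foot, 56 mm across. The stand's side plate is 45 mm from its axis.
- hub_top (a point): Top of the hub, 62 mm above hub_axis. Lowered on it, the lever usually lands on the flat ridge tops, rim 18 mm above hub_axis. Turned clockwise there it meets a stop, never engaging. Turned counter-clockwise (up to 90 degrees) it comes to gaps with about 15 degrees of free turn, ending in a stop, and drops about 12 mm, rim then 6 mm above hub_axis. Where the gaps are is not told.
- hub_thread (a point): Point on the hub's axis 5 mm above hub_axis. From the drop, a clockwise turn of 75 to 95 degrees runs the lugs down under the ridges to a stop: home, rim 1 mm above hub_axis (to 3 mm with play). The lever falls by its own weight if the handle is held loosely (1 or 2 mm free each side), or with a light push. Turning needs little torque; the play is about 1.5 mm.
- cradle (a joint): Tilt of the hopper about the y axis of hub_axis, rad: 0 upright (stop), grows as it tips away from the robot, end stop at 1.35. Needs up to some 8 N pushed on the handle 120 mm above the axis; stays where it is left. Balls roll out at about 0.8 to 1.1.
- stand_mid (a point): Middle of the hopper on the tipping axis, 140 mm from hub_axis along its y. The hopper is a sheet-metal scoop 150 mm wide with a 45 degree front, between two grey side plates 152 mm high. This point does not tilt; its x points the way the hopper tips.
- ball1_center (a point): Centre of a solid glass ball, 60 mm across, 0.28 kg, lying in the hopper at the start.
- ball2_center (a point): Centre of the second glass ball, the same size, beside the first.
- tray_in (a point): Centre of the inner floor of the fixed open sheet-metal tray that stands between the side plates, under and beyond the hopper: 280 mm (its x) by 160 mm (its y) outside, walls 50 mm high and 4 mm thick; it moves with the stand.
- paddle: Cork paddle with a dark handle lying on the table, about 230 mm long, 14 mm thick. Bystander.
- block: Turned wooden cup-shaped block, 90 mm across, 60 mm high. Bystander.
- shears: Steel shears, 180 mm long, lying on the table. Bystander.
Not all that is in view belongs to the job. Leave any blue look-alike of the part that bears lever_grip alone.

How it is judged:
By the outcome, as a careful person would: the job done as asked, in the order asked, and still so for the second after the job is handed in, with the robot touching nothing.
It also fails if it takes over 72 s, if anything falls off the work surface, if the arm or the gripper's body presses on something with over 40 N, if the wrist force passes 120 N, or if a joint passes its speed limit or range.

## Working session

There is one attempt and no reset: what is moved stays moved. The work goes in short steps, Python scripts to look and compute and a shell command to move; the robot and the scene stay as the last step left them, time stands still between calls to the robot, and variables do not carry over. Pictures are saved under pics/ and viewed, at most 10 in all, crops included, and the job is handed in when it is done.

```bash
mkdir -p pics; ls; cat > h.py <<'E'
import numpy as np, cv2, sys
from workcell import arm
from scipy.spatial.transform import Rotation as R
def ray(pic,rc):
    K=np.array(pic['mtx']);r,c=rc
    d=np.linalg.inv(K)@[c,r,1.]
    M=cv2.Rodrigues(np.array(pic['rvec'],float))[0];t=np.array(pic['tvec']).ravel()
    return -M.T@t, (M.T@d)/np.linalg.norm(d)
def atz(pic,rc,z):
    o,d=ray(pic,rc);return o+d*(z-o[2])/d[2]
def tri(a,b):
    (o1,d1),(o2,d2)=a,b
    A=np.c_[d1,-d2];s=np.linalg.lstsq(A,o2-o1,rcond=None)[0]
    p,q=o1+d1*s[0],o2+d2*s[1];return (p+q)/2,np.linalg.norm(p-q)
E
python3 - <<'E'
from h import *
print(arm.grip_point_offset, arm.observe())
P={n:arm.grab_frame(n) for n in('scene','top')}
for n in P: cv2.imwrite(f'pics/{n}0.png',P[n]['frame'][:,:,::-1])
for l in ['lever_grip','lever_foot','hub_axis','hub_top','stand_mid','ball1_center','tray_in','paddle','block','shears']:
    D={n:arm.landmark_of(l,P[n]) for n in P}
    for n in P: print(l,n,[(np.round(x['centre']).tolist(),round(x['p'],2)) for x in D[n][:3]])
    for a in D['scene'][:2]:
        for b in D['top'][:2]:
            p,e=tri(ray(P['scene'],a['centre']),ray(P['top'],b['centre'])); print('   ',p.round(3),round(e,4))
E
```

```text
pics
0.0187 {'t': 0.0, 'q': array([ 1.09140934,  0.33286757, -0.06472557,  1.46099315,  0.02158541,
        1.34990191, -0.08854013]), 'qd': array([-0.00079688, -0.00202968,  0.00187075,  0.0004998 ,  0.00055741,
        0.00057489,  0.00128506]), 'joint_efforts': array([ 1.76368940e-03, -6.25435209e+01,  5.03224216e-02, -3.91597044e+01,
        1.62874471e-02,  9.81301884e-03,  1.67345058e-05]), 'eef_pos': array([ 0.2755018 , -0.56055588,  0.23049394]), 'ee_rot': array([-7.12484127e-04,  9.74030790e-01,  2.26414391e-01, -1.90369033e-04]), 'contact_force': array([0.43739348, 0.6261347 , 0.21662063]), 'ft_torque': array([-0.00678335,  0.03627594, -0.08239206]), 'grasp_force': 0.0, 'gripper_width': 0.085655628289644}
lever_grip scene [([170.0, 247.0], 0.91), ([213.0, 188.0], 0.73), ([184.0, 202.0], 0.68)]
lever_grip top [([156.0, 409.0], 0.9), ([224.0, 404.0], 0.76), ([189.0, 419.0], 0.64)]
    [ 0.582 -0.19   0.267] 0.1097
    [ 0.415 -0.244  0.132] 0.0074
    [ 0.646 -0.274  0.134] 0.0021
    [ 0.476 -0.343 -0.026] 0.1446
lever_foot scene [([202.0, 249.0], 0.8), ([251.0, 199.0], 0.79
[... 570 characters left out ...]

stand_mid top [([187.0, 327.0], 0.82), ([164.0, 327.0], 0.33), ([186.0, 374.0], 0.31)]
    [ 0.541 -0.002  0.147] 0.0151
    [0.6   0.011 0.197] 0.0122
ball1_center scene [([215.0, 292.0], 0.85)]
ball1_center top [([195.0, 339.0], 0.51)]
    [ 0.519 -0.04   0.109] 0.0054
tray_in scene [([283.0, 284.0], 0.66)]
tray_in top [([166.0, 327.0], 0.57)]
    [ 0.652 -0.001 -0.003] 0.0081
paddle scene [([301.0, 423.0], 0.7)]
paddle top [([184.0, 235.0], 0.59)]
    [0.583 0.335 0.014] 0.0066
block scene []
block top [([257.0, 224.0], 0.96)]
shears scene [([233.0, 160.0], 0.91)]
shears top [([172.0, 434.0], 0.54), ([192.0, 419.0], 0.27)]
    [ 0.627 -0.404 -0.   ] 0.016
    [ 0.587 -0.388 -0.033] 0.103
```

```bash
python3 - <<'E'
import cv2,numpy as np
a=cv2.imread('pics/scene0.png')[110:310,130:400];b=cv2.imread('pics/top0.png')[110:310,250:520]
cv2.imwrite('pics/c0.png',np.vstack([cv2.resize(x,None,fx=1.5,fy=1.5)for x in(a,b)]) if 0 else cv2.resize(np.hstack([a,b]),(800,296)))
E
```

```text
(no output)
```

View pics/c0.png

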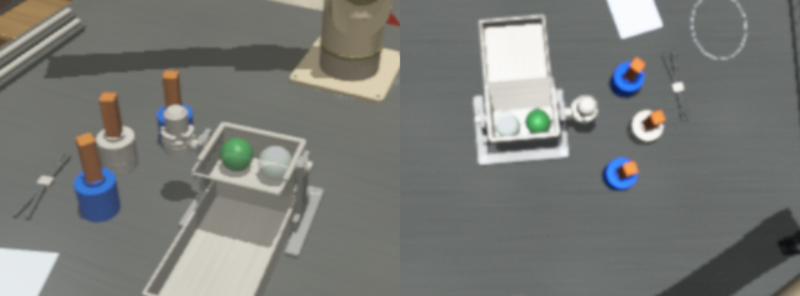

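```bash
python3 - <<'E'
from h import *
P={n:arm.grab_frame(n) for n in('scene','top')}
for n in P:
  for l in ['lever_grip','lever_foot']:
    for x in arm.landmark_of(l,P[n]):
      r,c=x['centre']; z=.13 if 'grip' in l else 0
      print(n,l,np.round([r,c]),round(x['p'],2),atz(P[n],(r,c),z).round(3),P[n]['frame'][int(r)-2:int(r)+3,int(c)-2:int(c)+3].mean((0,1)).round())
E
```

```text
scene lever_grip [168. 248.] 0.59 [ 0.403 -0.244  0.13 ] [116.  80.  53.]
scene lever_grip [186. 202.] 0.58 [ 0.531 -0.314  0.13 ] [117.  82.  55.]
scene lever_grip [211. 189.] 0.57 [ 0.637 -0.28   0.13 ] [119.  82.  57.]
scene lever_foot [204. 248.] 0.63 [ 0.412 -0.251  0.   ] [153. 151. 142.]
scene lever_foot [201. 247.] 0.37 [ 0.399 -0.261  0.   ] [136. 134. 126.]
top lever_grip [159. 408.] 0.79 [ 0.638 -0.27   0.13 ] [110.  65.  38.]
top lever_grip [223. 405.] 0.66 [ 0.419 -0.252  0.13 ] [241. 162.  92.]
top lever_grip [189. 419.] 0.55 [ 0.534 -0.305  0.13 ] [192. 140. 101.]
top lever_foot [167. 399.] 0.9 [ 0.644 -0.267  0.   ] [ 46. 120. 236.]
top lever_foot [231. 396.] 0.78 [ 0.405 -0.244  0.   ] [ 61. 134. 241.]
top lever_foot [199. 411.] 0.68 [ 0.523 -0.306  0.   ] [239. 239. 235.]
top lever_foot [182. 238.] 0.32 [0.591 0.332 0.   ] [132.  73.  43.]
```

The steel lever is the middle one (crop scene 117,130, top 650,125), with blue look-alikes on both sides. The hub is at crop scene (178,130), top (585,108). I'll move over the lever.

```bash
python3 -m jog '{"dp":[[0.7,0.6,0.2],[0.7,0.6,0.2],[0.7,0.6,0.2],[0.7,0.7,0.2],[0.7,0.7,0.2],[0.7,0.7,0.2],[0.7,0.7,0.2],[0.7,0.7,0.2]],"angular":[[0,0,0],[0,0,0],[0,0,0],[0,0,0],[0,0,0],[0,0,0],[0,0,0],[0,0,0]],"claw":[100,100,100,100,100,100,100,100]}' 40
cat >> h.py <<'E'
def wray(pic,s,rc):
    K=np.array(pic['mtx']);x=(rc[1]-K[0,2])/K[0,0];y=(rc[0]-K[1,2])/K[1,1];th=np.hypot(x,y)
    d=np.array([np.sin(th)*x/th,np.sin(th)*y/th,np.cos(th)]);M=np.array(pic['mount'])
    q=s['ee_rot'];Rw=R.from_quat([q[1],q[2],q[3],q[0]]).as_matrix()
    return s['eef_pos']+Rw@M[:3,3], Rw@M[:3,:3]@d
def zhit(o,d,z): return o+d*(z-o[2])/d[2]
def tool(s):
    q=s['ee_rot'];return R.from_quat([q[1],q[2],q[3],q[0]]).as_matrix()
E
python3 - <<'E'
from h import *
s=arm.observe();w=arm.grab_frame('wrist');cv2.imwrite('pics/w1.png',w['frame'][:,:,::-1])
print(s['eef_pos'],tool(s).round(3).tolist(),s['q'].round(2),np.array(w['mount']).round(3).tolist())
for l,z in [('lever_grip',.13),('lever_foot',0),('hub_top',.197),('hub_axis',.135),('stand_mid',.135)]:
  for x in arm.landmark_of(l,w): print(l,np.round(x['centre']),round(x['p'],2),zhit(*wray(w,s,x['centre']),z).round(3))
E
```

```text
t: 2.07
eef_pos: [0.5008, -0.3474, 0.296]
ee_rot: [0.0, 0.974, 0.226, 0.0]
contact_force: [0.4, -1.2, -0.4]
gripper_width: 0.0858
grasp_force: 0.0
[ 0.50075004 -0.34740813  0.29601927] [[0.898, 0.441, 0.0], [0.441, -0.898, -0.0], [0.0, 0.001, -1.0]] [ 0.72  0.28 -0.23  1.39  0.07  1.47 -0.63] [[-0.0, -0.96, -0.28, 0.069], [1.0, -0.0, 0.0, 0.001], [-0.0, -0.28, 0.96, -0.143], [0.0, 0.0, 0.0, 1.0]]
lever_grip [209. 200.] 0.79 [ 0.42  -0.246  0.13 ]
lever_grip [ 23. 316.] 0.61 [ 0.648 -0.275  0.13 ]
lever_grip [140. 296.] 0.56 [ 0.532 -0.311  0.13 ]
lever_foot [187. 231.] 0.57 [ 0.414 -0.248  0.   ]
lever_foot [100. 396.] 0.35 [ 0.635 -0.408  0.   ]
hub_top [ 57. 140.] 0.62 [ 0.551 -0.156  0.197]
hub_axis [ 61. 169.] 0.64 [ 0.554 -0.151  0.135]
stand_mid [38. 81.] 0.61 [ 0.544 -0.012  0.135]
```

View pics/w1.png

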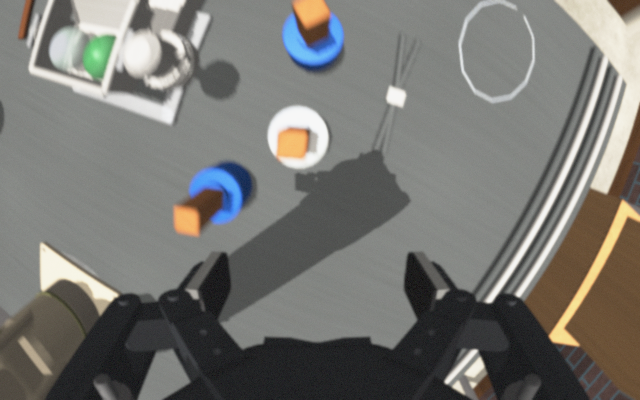

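The steel lever's handle top sits at about row 143, column 293. The hub is at the upper left (row 52, column 143). Next I measure the handle's yaw and centre from its bright top face.

```bash
cat >> h.py <<'E'
def face(w,s,rc,z,n=18,vmin=190):
    r,c=map(int,rc);hsv=cv2.cvtColor(w['frame'],cv2.COLOR_RGB2HSV)
    m=((hsv[...,0]<22)&(hsv[...,1]>90)&(hsv[...,2]>vmin)).astype(np.uint8);k=np.zeros_like(m);k[max(0,r-n):r+n,c-n:c+n]=1;m*=k
    cs=max(cv2.findContours(m,0,cv2.CHAIN_APPROX_NONE)[0],key=cv2.contourArea)[:,0,:]
    P=np.array([zhit(*wray(w,s,(v,u)),z)[:2] for u,v in cs])
    return cv2.minAreaRect((P*1000).astype(np.float32)),len(cs)
E
python3 - <<'E'
from h import *
s=arm.observe();w=arm.grab_frame('wrist')
for v in (170,200,225): print(face(w,s,(143,293),.165,vmin=v))
E
```

```text
(((528.2276000976562, -311.2769470214844), (26.300817489624023, 26.898025512695312), 21.480960845947266), 109)
(((527.9730834960938, -311.15869140625), (26.143238067626953, 26.165424346923828), 20.584365844726562), 107)
(((527.7554321289062, -311.2471618652344), (25.357006072998047, 25.243043899536133), 21.05099105834961), 103)
```

```bash
python3 -m jog '{"dp":[[0.34,0.45,0],[0.34,0.45,0],[0,0,-0.77],[0,0,-0.77],[0,0,-0.77],[0,0,-0.77],[0,0,-0.77],[0,0,-0.77]],"angular":[[0,0,-0.87],[0,0,0],[0,0,0],[0,0,0],[0,0,0],[0,0,0],[0,0,0],[0,0,0]],"claw":[100,100,100,100,100,100,100,100]}' 40
python3 -m jog '{"dp":[[0,0,0],[0,0,0],[0,0,0],[0,0,0],[0,0,0],[0,0,0],[0,0,0],[0,0,0]],"angular":[[0,0,0],[0,0,0],[0,0,0],[0,0,0],[0,0,0],[0,0,0],[0,0,0],[0,0,0]],"claw":[0,0,0,0,0,0,0,0]}' 60
```

```text
t: 3.08
eef_pos: [0.5256, -0.3144, 0.1091]
ee_rot: [0.0, 0.984, 0.181, -0.0]
contact_force: [0.2, -0.7, -0.1]
gripper_width: 0.0852
grasp_force: 0.0
t: 3.75
eef_pos: [0.5279, -0.3134, 0.1127]
ee_rot: [0.001, 0.983, 0.182, 0.001]
contact_force: [-1.5, 1.5, 7.3]
gripper_width: 0.0271
grasp_force: 63.5
```

```bash
python3 -m jog '{"dp":[[0,0,0.3],[0,0,0.6],[0,0,0.9],[0,0,0.9],[0,0,0.9],[0,0,0.9],[0,0,0.9],[0,0,0.2]],"angular":[[0,0,0],[0,0,0],[0,0,0],[0,0,0],[0,0,0],[0,0,0],[0,0,0],[0,0,0]],"claw":[0,0,0,0,0,0,0,0]}' 60
python3 - <<'E'
from h import *
s=arm.observe();w=arm.grab_frame('wrist');cv2.imwrite('pics/w2.png',w['frame'][:,:,::-1])
t=arm.grab_frame('top');c=arm.grab_frame('scene')
print(s['eef_pos'],s['contact_force'])
D={}
for n,p in(('w',w),('top',t),('scene',c)):
 for l,z in [('hub_top',.197),('hub_axis',.135),('stand_mid',.135),('tray_in',.004)]:
  x=arm.landmark_of(l,p)
  for y in x[:2]:
    D.setdefault((n,l),y['centre'])
    print(n,l,np.round(y['centre'],1),round(y['p'],2),(zhit(*wray(p,s,y['centre']),z) if n=='w' else atz(p,y['centre'],z)).round(4))
for l in('hub_top','hub_axis'):
  try: print(l,tri(ray(t,D['top',l]),ray(c,D['scene',l])))
  except KeyError: pass
E
```

```text
t: 4.42
eef_pos: [0.528, -0.3133, 0.3423]
ee_rot: [0.003, 0.983, 0.182, 0.004]
contact_force: [1.0, -0.3, -1.9]
gripper_width: 0.0273
grasp_force: 62.5
[ 0.52795393 -0.31331827  0.34228258] [ 0.95062183 -0.26435077 -1.85906032]
w hub_top [112.3 170.8] 0.71 [ 0.5516 -0.1525  0.197 ]
w hub_axis [110.9 192. ] 0.6 [ 0.5524 -0.15    0.135 ]
w stand_mid [ 91.1 105.8] 0.67 [ 0.5434 -0.0153  0.135 ]
w tray_in [ 24.8 167.9] 0.87 [0.6644 0.     0.004 ]
top hub_top [180.1 378.2] 0.73 [ 0.549 -0.158  0.197]
top hub_axis [187.3 374.4] 0.75 [ 0.5388 -0.1537  0.135 ]
top stand_mid [188.  331.5] 0.84 [ 0.5376 -0.0104  0.135 ]
top tray_in [164.5 331.4] 0.76 [ 0.6545 -0.0147  0.004 ]
scene hub_top [184.  247.1] 0.92 [ 0.5511 -0.1524  0.197 ]
scene hub_top [107.1 188. ] 0.55 [ 0.252  -0.5518  0.197 ]
scene hub_axis [201.8 250.6] 0.67 [ 0.5444 -0.152   0.135 ]
scene stand_mid [213.3 302.9] 0.63 [ 0.5318 -0.0069  0.135 ]
scene tray_in [283.6 283.3] 0.57 [ 0.6603 -0.0036  0.004 ]
scene tray_in [203.4 247.9] 0.53 [ 0.4143 -0.2486  0.004 ]
hub_top (array([ 0.54864208, -0.15648454,  0.19460415]), np.float64(0.004159642900071496))
hub_axis (array([ 0.53984263, -0.15461381,  0.13080339]), np.float64(0.0006208863085426891))
```

View pics/w2.png

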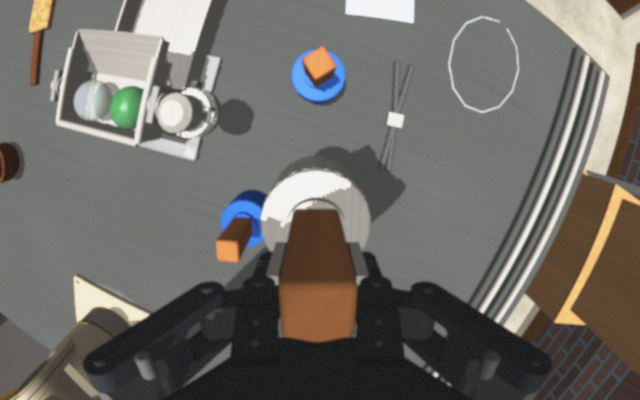

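The lever is held straight, and the hub shows at row 112, column 175. I'll go nearer for a close fix on the hub top.

```bash
python3 -m jog '{"dp":[[-0.1,0.4,0],[-0.1,0.5,0],[-0.1,0.5,0],[-0.1,0.5,0],[-0.1,0.5,0],[-0.1,0.4,0],[0,0,0],[0,0,0]],"angular":[[0,0,0],[0,0,0],[0,0,0],[0,0,0],[0,0,0],[0,0,0],[0,0,0],[0,0,0]],"claw":[0,0,0,0,0,0,0,0]}' 60
python3 - <<'E'
from h import *
s=arm.observe();w=arm.grab_frame('wrist');cv2.imwrite('pics/w3.png',cv2.resize(w['frame'][0:260,60:420,::-1],None,fx=2,fy=2))
for l,z in [('hub_top',.197),('hub_axis',.135),('stand_mid',.135)]:
  for y in arm.landmark_of(l,w)[:2]: print(l,np.round(y['centre'],1),round(y['p'],2),zhit(*wray(w,s,y['centre']),z).round(4))
E
```

```text
t: 5.83
eef_pos: [0.5029, -0.2002, 0.3349]
ee_rot: [0.0, 0.983, 0.183, 0.0]
contact_force: [0.4, -0.9, -3.5]
gripper_width: 0.0274
grasp_force: 62.5
hub_top [121.7 284.2] 0.96 [ 0.5524 -0.1512  0.197 ]
hub_axis [122.1 289.1] 0.62 [ 0.5503 -0.1509  0.135 ]
stand_mid [ 92.2 177. ] 0.67 [ 0.5419 -0.0126  0.135 ]
```

View pics/w3.png

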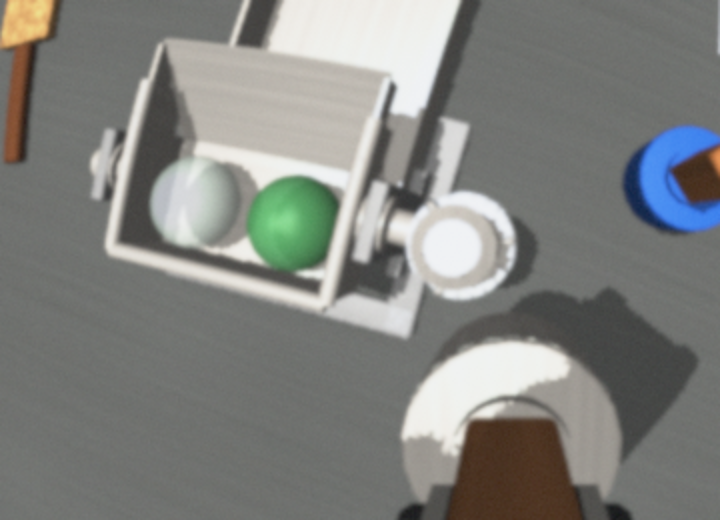

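```bash
python3 - <<'E'
from h import *
s=arm.observe();w=arm.grab_frame('wrist')
g=cv2.cvtColor(w['frame'],cv2.COLOR_RGB2GRAY)
for th in (225,235,245):
  m=np.zeros_like(g);m[112:138,272:302]=(g[112:138,272:302]>th)
  n,_,st,ce=cv2.connectedComponentsWithStats(m)
  for i in range(1,n):
    if st[i,4]>100: print(th,st[i],ce[i],zhit(*wray(w,s,ce[i][::-1]),.197).round(4))
print(s['eef_pos'])
E
```

```text
225 [272 112  26  25 571] [283.84063047 123.3502627 ] [ 0.5508 -0.1532  0.197 ]
235 [272 112  25  25 530] [283.56981132 123.13584906] [ 0.5509 -0.1529  0.197 ]
[ 0.50281658 -0.20188263  0.33434891]
```

```bash
python3 - <<'E'
from h import *
s=arm.observe();w=arm.grab_frame('wrist')
g=cv2.cvtColor(w['frame'],cv2.COLOR_RGB2GRAY)
print(g[124,262:322].tolist());print(g[98:152,286].tolist())
for rc in [(124,286.5),(124,284)]: print(zhit(*wray(w,s,rc),.197).round(4))
E
```

```text
[221, 222, 206, 200, 202, 202, 210, 224, 236, 241, 241, 241, 242, 242, 242, 241, 242, 242, 242, 241, 242, 242, 241, 242, 241, 242, 242, 241, 241, 242, 242, 242, 241, 241, 240, 234, 215, 194, 185, 184, 185, 186, 184, 169, 148, 128, 134, 148, 152, 168, 202, 227, 229, 199, 140, 93, 73, 71, 71, 69]
[242, 241, 238, 228, 211, 199, 199, 194, 198, 201, 216, 229, 238, 241, 242, 242, 242, 242, 241, 242, 242, 242, 242, 242, 242, 242, 241, 242, 242, 242, 241, 241, 242, 241, 241, 241, 241, 240, 236, 220, 197, 188, 187, 190, 189, 202, 222, 234, 235, 229, 210, 160, 123, 118]
[ 0.5511 -0.1556  0.197 ]
[ 0.5503 -0.1534  0.197 ]
```

```bash
python3 -m jog '{"dp":[[0.4,0.4,0],[0.42,0.42,0],[0.4,0.4,0],[0,0,0],[0,0,0],[0,0,0],[0,0,0],[0,0,0]],"angular":[[0,0,0],[0,0,0],[0,0,0],[0,0,0],[0,0,0],[0,0,0],[0,0,0],[0,0,0]],"claw":[0,0,0,0,0,0,0,0]}' 60
python3 - <<'E'
from h import *
s=arm.observe();w=arm.grab_frame('wrist');c=arm.grab_frame('scene')
print(s['eef_pos'],s['q'].round(2))
for l,z in [('hub_top',.197),('lever_foot',.2225),('lever_grip',.3525)]:
  for n,p in(('w',w),('scene',c)):
   for y in arm.landmark_of(l,p)[:3]: print(n,l,np.round(y['centre'],1),round(y['p'],2),(zhit(*wray(p,s,y['centre']),z) if n=='w' else atz(p,y['centre'],z)).round(4))
cv2.imwrite('pics/s4.png',cv2.resize(c['frame'][90:260,170:370,::-1],None,fx=3,fy=3,interpolation=cv2.INTER_CUBIC))
E
```

```text
t: 6.8
eef_pos: [0.5513, -0.1532, 0.3346]
ee_rot: [0.0, 0.983, 0.181, -0.0]
contact_force: [-0.3, 0.4, -4.0]
gripper_width: 0.0275
grasp_force: 62.4
[ 0.55125478 -0.15315269  0.33460775] [ 0.49  0.2  -0.35  1.42  0.07  1.53 -1.07]
scene hub_top [183.7 247.8] 0.72 [ 0.5493 -0.1515  0.197 ]
w lever_foot [132.2 408. ] 0.65 [ 0.6323 -0.2056  0.2225]
w lever_foot [146.  178.9] 0.4 [ 0.5528 -0.0242  0.2225]
scene lever_foot [251.1 198.5] 0.63 [ 0.8182 -0.1046  0.2225]
scene lever_foot [176.3 246.4] 0.62 [ 0.5533 -0.1506  0.2225]
scene lever_foot [235.6 159.4] 0.58 [ 0.8127 -0.2047  0.2225]
w lever_grip [138.9 442.3] 0.97 [ 0.628  -0.1821  0.3525]
w lever_grip [269.5 317.8] 0.86 [ 0.5533 -0.1541  0.3525]
scene lever_grip [126.4 238.8] 0.93 [ 0.542  -0.1644  0.3525]
scene lever_grip [211.9 188.1] 0.79 [ 0.8461 -0.082   0.3525]
```

View pics/s4.png

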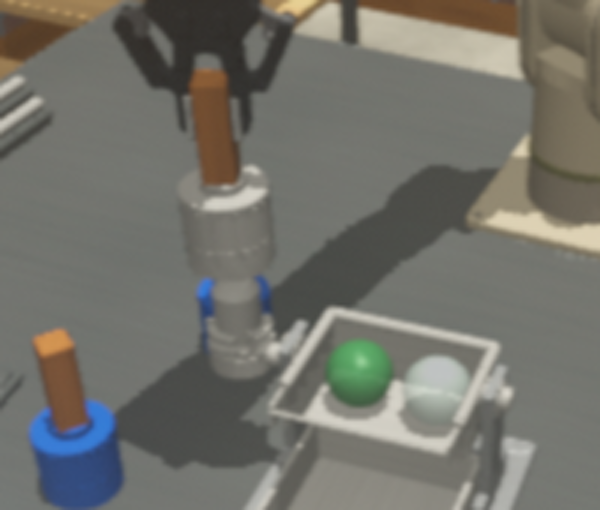

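The cup sits straight above the hub (crop column about 228 for the cup, about 238 for the hub, along the slanted vertical). I'll lower it.

```bash
python3 -m jog '{"dp":[[0,0,-0.2],[0,0,-0.2],[0,0,-0.2],[0,0,-0.2],[0,0,-0.2],[0,0,-0.2],[0,0,-0.2],[0,0,-0.1]],"angular":[[0,0,0],[0,0,0],[0,0,0],[0,0,0],[0,0,0],[0,0,0],[0,0,0],[0,0,0]],"claw":[0,0,0,0,0,0,0,0]}' 60
```

```text
t: 7.87
eef_pos: [0.5513, -0.1521, 0.273]
ee_rot: [-0.0, 0.983, 0.182, -0.001]
contact_force: [0.0, -0.2, -3.4]
gripper_width: 0.0273
grasp_force: 62.3
```

```bash
python3 -m jog '{"dp":[[0,0,-0.06],[0,0,-0.06],[0,0,-0.06],[0,0,-0.06],[0,0,0],[0,0,0],[0,0,0],[0,0,0]],"angular":[[0,0,0],[0,0,0],[0,0,0],[0,0,0],[0,0,0],[0,0,0],[0,0,0],[0,0,0]],"claw":[0,0,0,0,0,0,0,0]}' 60
```

```text
t: 8.53
eef_pos: [0.5518, -0.1521, 0.2651]
ee_rot: [0.0, 0.983, 0.182, 0.0]
contact_force: [0.3, -0.2, -3.5]
gripper_width: 0.0273
grasp_force: 62.6
```

```bash
python3 -m jog '{"dp":[[0,0,-0.04],[0,0,-0.04],[0,0,-0.04],[0,0,0],[0,0,0],[0,0,0],[0,0,0],[0,0,0]],"angular":[[0,0,0],[0,0,0],[0,0,0],[0,0,0],[0,0,0],[0,0,0],[0,0,0],[0,0,0]],"claw":[0,0,0,0,0,0,0,0]}' 60
```

```text
t: 9.2
eef_pos: [0.5525, -0.152, 0.2642]
ee_rot: [0.001, 0.983, 0.182, 0.002]
contact_force: [-7.1, 1.3, 22.7]
gripper_width: 0.0275
grasp_force: 65.9
```

```bash
python3 -m jog '{"dp":[[0,0,0.07],[0,0,0],[0,0,0],[0,0,0],[0,0,0],[0,0,0],[0,0,0],[0,0,0]],"angular":[[0,0,0],[0,0,0.5],[0,0,0.5],[0,0,0.5],[0,0,0.5],[0,0,0],[0,0,0],[0,0,0]],"claw":[0,0,0,0,0,0,0,0]}' 60; python3 -c "
from h import *
s=arm.observe();print(s['contact_force'],s['ft_torque'],s['eef_pos'])"
```

```text
t: 9.87
eef_pos: [0.5516, -0.1521, 0.2628]
ee_rot: [-0.0, 0.959, 0.283, -0.0]
contact_force: [-0.7, -0.4, -3.3]
gripper_width: 0.0272
grasp_force: 62.5
[-0.69738609 -0.40546178 -3.33742955] [-0.03246059 -0.03018668 -0.00717306] [ 0.55162255 -0.15213589  0.26275713]
```

```bash
python3 -m jog '{"dp":[[0,0,-0.05],[0,0,-0.05],[0,0,-0.05],[0,0,0],[0,0,0],[0,0,0],[0,0,0],[0,0,0]],"angular":[[0,0,0],[0,0,0],[0,0,0],[0,0,0],[0,0,0],[0,0,0],[0,0,0],[0,0,0]],"claw":[0,0,0,0,0,0,0,0]}' 60; python3 -c "
from h import *
s=arm.observe();print(s['contact_force'],s['ft_torque'],s['eef_pos'])"
```

```text
t: 10.53
eef_pos: [0.5518, -0.1521, 0.2571]
ee_rot: [0.0, 0.959, 0.284, 0.0]
contact_force: [1.0, -0.7, -3.5]
gripper_width: 0.0277
grasp_force: 62.5
[ 0.99411426 -0.73840919 -3.54407997] [-0.00756886 -0.00416682 -0.01152054] [ 0.55176046 -0.15213224  0.25705507]
```

```bash
python3 -m jog '{"dp":[[0,0,-0.05],[0,0,-0.05],[0,0,-0.05],[0,0,-0.05],[0,0,0],[0,0,0],[0,0,0],[0,0,0]],"angular":[[0,0,0],[0,0,0],[0,0,0],[0,0,0],[0,0,0],[0,0,0],[0,0,0],[0,0,0]],"claw":[0,0,0,0,0,0,0,0]}' 60; python3 -c "
from h import *
s=arm.observe();print(s['contact_force'],s['ft_torque'],s['eef_pos'],s['q'].round(2))"
```

```text
t: 11.2
eef_pos: [0.5524, -0.1519, 0.2527]
ee_rot: [0.001, 0.959, 0.284, 0.002]
contact_force: [-7.2, 2.0, 22.1]
gripper_width: 0.0274
grasp_force: 65.8
[-7.24882855  2.01567024 22.12328521] [0.63071684 2.370745   0.0490928 ] [ 0.55238699 -0.15187672  0.2526817 ] [ 0.51  0.23 -0.38  1.56  0.09  1.37 -0.87]
```

It dropped 12 mm into the thread start. Wrist joint 7 would nearly run out of range on the clockwise turn, so I regrip a quarter turn round first.

```bash
Z='[0,0,0]'
python3 -m jog '{"dp":[[0,0,0.05],[0,0,0.03],[0,0,0],[0,0,0],[0,0,0],[0,0,0],[0,0,0],[0,0,0]],"angular":[[0,0,0],[0,0,0],[0,0,0],[0,0,0],[0,0,0],[0,0,1],[0,0,1],[0,0,1]],"claw":[0,0,100,100,100,100,100,100]}' 60
python3 -m jog '{"dp":[[0,0,0],[0,0,0],[0,0,0],[0,0,0],[0,0,0],[0,0,0],[0,0,0],[0,0,0]],"angular":[[0,0,1],[0,0,1],[0,0,1],[0,0,1],[0,0,1],[0,0,1],[0,0,1],[0,0,1]],"claw":[100,100,100,100,100,100,100,100]}' 60
python3 -m jog '{"dp":[[0,0,0],[0,0,0],[0,0,0],[0,0,0],[0,0,0],[0,0,0],[0,0,0],[0,0,0]],"angular":[[0,0,1],[0,0,1],[0,0,1],[0,0,1],[0,0,0],[0,0,0],[0,0,0],[0,0,0]],"claw":[100,100,100,100,100,100,100,100]}' 60
python3 - <<'E'
from h import *
s=arm.observe();w=arm.grab_frame('wrist')
T=tool(s);print(s['eef_pos'],'toolx yaw',np.degrees(np.arctan2(T[1,0],T[0,0])),s['q'].round(2),s['contact_force'])
for x in arm.landmark_of('lever_grip',w)[:3]: print(np.round(x['centre']),round(x['p'],2),zhit(*wray(w,s,x['centre']),.271).round(4))
cv2.imwrite('pics/w5.png',w['frame'][:,:,::-1])
E
```

```text
t: 11.87
eef_pos: [0.5517, -0.1521, 0.2518]
ee_rot: [-0.0, 0.902, 0.432, -0.0]
contact_force: [0.5, 0.5, -0.0]
gripper_width: 0.0853
grasp_force: 0.0
t: 12.53
eef_pos: [0.5517, -0.1521, 0.2518]
ee_rot: [-0.0, 0.648, 0.762, 0.0]
contact_force: [-0.7, -0.1, -0.0]
gripper_width: 0.0854
grasp_force: 0.0
t: 13.2
eef_pos: [0.5517, -0.1521, 0.2521]
ee_rot: [-0.0, 0.479, 0.878, 0.0]
contact_force: [0.4, -0.1, -0.6]
gripper_width: 0.0856
grasp_force: 0.0
[ 0.5517108  -0.15214071  0.25206783] toolx yaw 122.80834557689386 [ 0.65  0.25 -0.55  1.55  0.13  1.38  0.66] [ 0.39226986 -0.10193072 -0.57336387]
[274. 321.] 0.83 [ 0.5515 -0.152   0.271 ]
[198. 151.] 0.64 [ 0.4666 -0.164   0.271 ]
[128. 452.] 0.62 [ 0.5621 -0.0659  0.271 ]
```

View pics/w5.png

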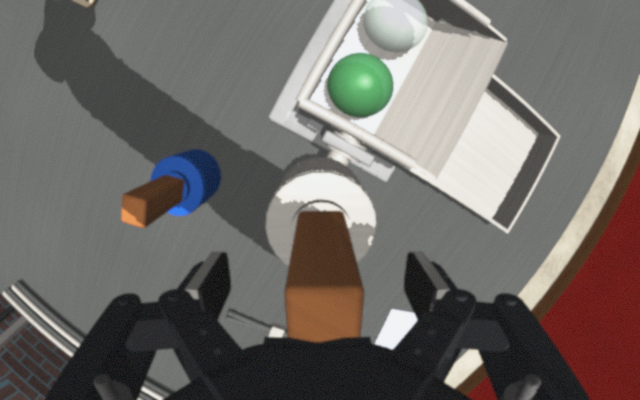

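The handle stands square between the open fingers (column 323), so I'll grip it and run it clockwise.

```bash
python3 -m jog '{"dp":[[0,0,0],[0,0,0],[0,0,0],[0,0,0],[0,0,0],[0,0,0],[0,0,-0.02],[0,0,-0.02]],"angular":[[0,0,0],[0,0,0],[0,0,0],[0,0,0],[0,0,0],[0,0,0],[0,0,0],[0,0,0]],"claw":[0,0,0,0,0,0,0,0]}' 60
python3 -m jog '{"dp":[[0,0,-0.01],[0,0,-0.01],[0,0,-0.01],[0,0,-0.01],[0,0,-0.01],[0,0,-0.01],[0,0,0],[0,0,0]],"angular":[[0,0,-0.7],[0,0,-0.7],[0,0,-0.7],[0,0,-0.7],[0,0,-0.7],[0,0,-0.7],[0,0,0],[0,0,0]],"claw":[0,0,0,0,0,0,0,0]}' 60
python3 -c "
from h import *
s=arm.observe();print(s['contact_force'],s['ft_torque'],s['eef_pos'])"
```

```text
t: 13.97
eef_pos: [0.552, -0.1522, 0.2518]
ee_rot: [0.001, 0.478, 0.879, 0.0]
contact_force: [-3.4, 0.2, 14.4]
gripper_width: 0.027
grasp_force: 62.8
t: 14.63
eef_pos: [0.5517, -0.1529, 0.2508]
ee_rot: [0.001, 0.658, 0.753, -0.0]
contact_force: [-6.3, -1.6, 19.7]
gripper_width: 0.0272
grasp_force: 63.5
[-6.27056133 -1.55467718 19.66178255] [-0.05071007  2.2402297  -0.22511017] [ 0.55173694 -0.15292575  0.25079396]
```

```bash
python3 -m jog '{"dp":[[0,0,-0.005],[0,0,-0.005],[0,0,-0.005],[0,0,-0.005],[0,0,-0.005],[0,0,-0.005],[0,0,0],[0,0,0]],"angular":[[0,0,-0.7],[0,0,-0.7],[0,0,-0.7],[0,0,-0.7],[0,0,-0.7],[0,0,-0.7],[0,0,0],[0,0,0]],"claw":[0,0,0,0,0,0,0,0]}' 60
python3 -c "
from h import *
s=arm.observe();print(s['contact_force'],s['ft_torque'],s['eef_pos'])"
```

```text
t: 15.3
eef_pos: [0.5518, -0.1525, 0.2492]
ee_rot: [0.001, 0.807, 0.591, 0.0]
contact_force: [-4.7, -1.0, 16.4]
gripper_width: 0.0272
grasp_force: 63.2
[-4.67606326 -0.95430431 16.36547557] [ 0.20994583  1.88765617 -0.16690694] [ 0.55178892 -0.15254833  0.24923181]
```

```bash
python3 -m jog '{"dp":[[0,0,-0.01],[0,0,-0.01],[0,0,-0.01],[0,0,-0.01],[0,0,-0.01],[0,0,0],[0,0,0],[0,0,0]],"angular":[[0,0,-0.7],[0,0,-0.7],[0,0,-0.7],[0,0,-0.7],[0,0,-0.7],[0,0,0],[0,0,0],[0,0,0]],"claw":[0,0,0,0,0,0,0,0]}' 60
python3 -c "
from h import *
s=arm.observe();print(s['contact_force'],s['ft_torque'],s['eef_pos'])"
python3 -m jog '{"dp":[[0,0,-0.01],[0,0,-0.01],[0,0,0],[0,0,0],[0,0,0],[0,0,0],[0,0,0],[0,0,0]],"angular":[[0,0,-0.5],[0,0,-0.5],[0,0,0],[0,0,0],[0,0,0],[0,0,0],[0,0,0],[0,0,0]],"claw":[0,0,0,0,0,0,0,0]}' 60
python3 -c "
from h import *
s=arm.observe();print(s['contact_force'],s['ft_torque'],s['eef_pos'])"
```

```text
t: 15.97
eef_pos: [0.5519, -0.1521, 0.2478]
ee_rot: [0.001, 0.901, 0.435, 0.001]
contact_force: [-8.1, 1.2, 21.3]
gripper_width: 0.0272
grasp_force: 63.7
[-8.10409129  1.19196404 21.25108664] [ 0.66468976  2.36503122 -0.14372837] [ 0.55185643 -0.15211178  0.24779069]
t: 16.63
eef_pos: [0.5524, -0.1521, 0.2473]
ee_rot: [0.001, 0.922, 0.387, 0.001]
contact_force: [-5.5, 2.0, 21.5]
gripper_width: 0.0275
grasp_force: 63.8
[-5.47732616  1.96452115 21.49964635] [ 0.68961328  1.86206276 -0.31871877] [ 0.55236658 -0.15210334  0.24732482]
```

```bash
python3 -m jog '{"dp":[[0,0,0],[0,0,0],[0,0,0],[0,0,0],[0,0,0],[0,0,0],[0,0,0],[0,0,0]],"angular":[[0,0,-0.5],[0,0,-0.5],[0,0,0],[0,0,0],[0,0,0],[0,0,0],[0,0,0],[0,0,0]],"claw":[0,0,0,0,0,0,0,0]}' 60
python3 -c "
from h import *
s=arm.observe();print(s['contact_force'],s['ft_torque'],s['eef_pos'])"
python3 -m jog '{"dp":[[0,0,0],[0,0,0],[0,0,0],[0,0,0],[0,0,0],[0,0,0],[0,0,0],[0,0,0]],"angular":[[0,0,-0.5],[0,0,-0.5],[0,0,0],[0,0,0],[0,0,0],[0,0,0],[0,0,0],[0,0,0]],"claw":[0,0,0,0,0,0,0,0]}' 60
python3 -c "
from h import *
s=arm.observe();print(s['contact_force'],s['ft_torque'],s['eef_pos'])"
```

```text
t: 17.3
eef_pos: [0.5524, -0.1522, 0.2471]
ee_rot: [0.001, 0.941, 0.338, 0.001]
contact_force: [-4.8, 0.4, 19.7]
gripper_width: 0.0275
grasp_force: 63.5
[-4.77612878  0.37866361 19.70285269] [ 0.48119758  1.52304072 -0.38234275] [ 0.55239106 -0.15224758  0.24707088]
t: 17.97
eef_pos: [0.5525, -0.1517, 0.247]
ee_rot: [0.001, 0.957, 0.29, 0.001]
contact_force: [-4.8, -0.2, 18.8]
gripper_width: 0.0274
grasp_force: 81.3
[-4.83770208 -0.18056463 18.76768001] [0.26350229 1.48042657 1.67289477] [ 0.55247177 -0.15174913  0.24695525]
```

The torque jumped at 89° of turn and 5 mm of travel, so the lever is home. I'll let go, rise and move behind the handle.

```bash
python3 -m jog '{"dp":[[0,0,0.07],[0,0,0],[0,0,0],[0,0,0],[0,0,0.6],[0,0,0.6],[0,0,0.6],[0,0,0.6]],"angular":[[0,0,0],[0,0,0],[0,0,0],[0,0,0],[0,0,0],[0,0,0],[0,0,0],[0,0,0]],"claw":[0,100,100,100,100,100,100,100]}' 60
python3 - <<'E'
from h import *
s=arm.observe();w=arm.grab_frame('wrist');c=arm.grab_frame('scene')
print(s['eef_pos'],s['q'].round(2))
L=[x['centre'] for x in arm.landmark_of('lever_grip',w)]
print([(np.round(l),zhit(*wray(w,s,l),.266).round(3)) for l in L[:3]])
for v in (120,170):
  try: print(face(w,s,(285,320),.301,n=45,vmin=v))
  except Exception as e: print(e)
H=arm.landmark_of('hub_axis',c); G=arm.landmark_of('lever_foot',c)
print([np.round(x['centre']) for x in H[:2]],[(np.round(x['centre']),atz(c,x['centre'],.136).round(3)) for x in G[:3]])
M=np.vstack([cv2.resize(c['frame'][110:250,180:360],(540,420))[:, :],cv2.resize(w['frame'][:,:],(288,180)) if 0 else np.zeros((1,540,3),np.uint8)])
cv2.imwrite('pics/s6.png',M[:,:,::-1])
E
```

```text
t: 18.63
eef_pos: [0.5515, -0.1522, 0.3439]
ee_rot: [-0.0, 0.958, 0.288, -0.0]
contact_force: [-0.6, 0.6, 0.4]
gripper_width: 0.0854
grasp_force: 0.0
[ 0.5515258  -0.15224985  0.3439463 ] [ 0.5   0.2  -0.37  1.4   0.07  1.55 -0.85]
[(array([208., 316.]), array([ 0.553, -0.152,  0.266])), (array([166., 442.]), array([ 0.633, -0.214,  0.266])), (array([295., 315.]), array([ 0.488, -0.194,  0.266]))]
(((496.5856018066406, -191.60267639160156), (13.982677459716797, 15.468733787536621), 11.231922149658203), 58)
(((495.5543212890625, -196.7730255126953), (8.31212043762207, 4.150927543640137), 12.532729148864746), 22)
[array([202., 249.])] [(array([203., 252.]), array([ 0.549, -0.145,  0.136])), (array([249., 201.]), array([ 0.744, -0.168,  0.136]))]
```

View pics/s6.png

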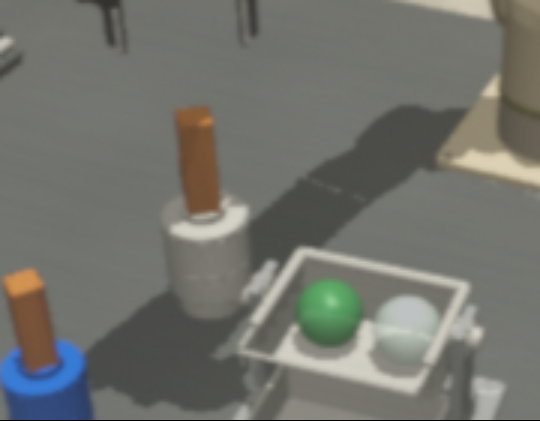

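The lever is seated on the hub (crop 207,250) and the gripper is clear. Next I narrow the fingers, square them to the tip direction and go down behind the handle.

```bash
python3 -m jog '{"dp":[[-0.4,0,0],[-0.4,-0.1,0],[-0.4,0,0],[-0.42,0,0],[0,0,0],[0,0,-0.8],[0,0,-0.8],[0,0,-0.6]],"angular":[[0,0,-0.9],[0,0,-0.9],[0,0,-0.9],[0,0,-0.9],[0,0,-0.9],[0,0,-0.4],[0,0,0],[0,0,0]],"claw":[24,24,24,24,24,24,24,24]}' 60
python3 -m jog '{"dp":[[0.2,0.01,0],[0.2,0.01,0],[0.2,0.02,0],[0.2,0.02,0],[0.2,0.02,0],[0.2,0.02,-0.02],[0.1,0.02,-0.02],[0,0,0]],"angular":[[0,0,0],[0,0,0],[0,0,0],[0,0,0],[0,0,0],[0,0,0],[0,0,0],[0,0,0]],"claw":[24,24,24,24,24,24,24,24]}' 60
```

```text
t: 19.55
eef_pos: [0.4856, -0.156, 0.2516]
ee_rot: [-0.0, 0.999, 0.036, -0.001]
contact_force: [0.3, 0.1, -0.3]
gripper_width: 0.0204
grasp_force: 0.0
t: 20.22
eef_pos: [0.5397, -0.1512, 0.2534]
ee_rot: [0.0, 0.999, 0.036, 0.0]
contact_force: [-0.3, -0.4, 0.5]
gripper_width: 0.0204
grasp_force: 0.4
```

```bash
python3 -m jog '{"dp":[[0.2,0.01,0],[0.2,0.01,-0.02],[0.2,0.01,-0.03],[0.22,0.02,-0.04],[0.22,0.02,-0.05],[0.22,0.02,-0.06],[0.2,0.02,-0.08],[0.2,0.01,-0.1]],"angular":[[0,0,0],[0,0,0],[0,0,0],[0,0,0],[0,0,0],[0,0,0],[0,0,0],[0,0,0]],"claw":[24,24,24,24,24,24,24,24]}' 60
python3 - <<'E'
from h import *
s=arm.observe();c=arm.grab_frame('scene');print(s['contact_force'],s['eef_pos'])
cv2.imwrite('pics/s7.png',cv2.resize(c['frame'][110:310,170:370,::-1],(560,560)))
E
```

```text
t: 20.88
eef_pos: [0.606, -0.1464, 0.2375]
ee_rot: [-0.0, 0.999, 0.036, -0.0]
contact_force: [-3.3, 0.3, -0.4]
gripper_width: 0.0207
grasp_force: 1.5
[-3.34085431  0.28687849 -0.43670566] [ 0.60601341 -0.1464413   0.237498  ]
```

View pics/s7.png

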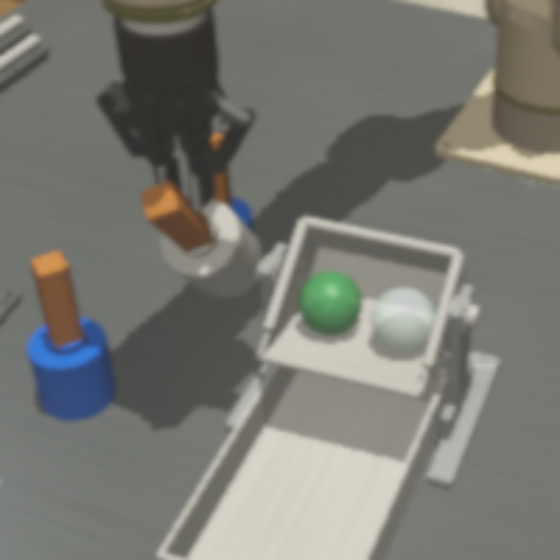

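The lever tilts with the fingers nested behind the handle (crop 190,200), and the balls are still in the hopper. I'll follow the arc.

```bash
python3 -m jog '{"dp":[[0.18,0.01,-0.12],[0.18,0.01,-0.13],[0.17,0.01,-0.14],[0.16,0.01,-0.15],[0.15,0.01,-0.16],[0.14,0,-0.17],[0.12,0,-0.18],[0.1,0,-0.19]],"angular":[[0,0,0],[0,0,0],[0,0,0],[0,0,0],[0,0,0],[0,0,0],[0,0,0],[0,0,0]],"claw":[24,24,24,24,24,24,24,24]}' 60
python3 -m jog '{"dp":[[0.07,0,-0.12],[0.06,0,-0.12],[0.05,0,-0.12],[0.04,0,-0.12],[0,0,0],[0,0,0],[0,0,0],[0,0,0]],"angular":[[0,0,0],[0,0,0],[0,0,0],[0,0,0],[0,0,0],[0,0,0],[0,0,0],[0,0,0]],"claw":[24,24,24,24,24,24,24,24]}' 60
python3 - <<'E'
from h import *
s=arm.observe();c=arm.grab_frame('scene');print(s['contact_force'],s['eef_pos'])
cv2.imwrite('pics/s8.png',cv2.resize(c['frame'][110:350,150:390,::-1],(560,560)))
E
```

```text
t: 21.6
eef_pos: [0.6541, -0.1441, 0.1878]
ee_rot: [-0.0, 0.999, 0.036, 0.0]
contact_force: [-0.9, 2.1, -0.2]
gripper_width: 0.021
grasp_force: 0.9
t: 22.27
eef_pos: [0.6623, -0.1449, 0.1699]
ee_rot: [0.0, 0.999, 0.036, 0.0]
contact_force: [-0.7, 2.1, 0.4]
gripper_width: 0.0204
grasp_force: 0.6
[-0.70662787  2.13577453  0.40956731] [ 0.66232304 -0.14492515  0.16985572]
```

View pics/s8.png

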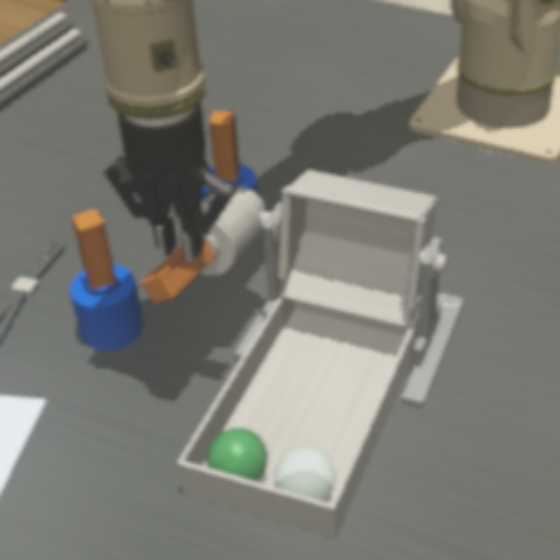

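Both balls are in the tray (crop 237,455 and 305,475). I'll press on to the end stop.

```bash
python3 -m jog '{"dp":[[0,0,-0.06],[0,0,-0.06],[0,0,-0.06],[0,0,-0.06],[0,0,0],[0,0,0],[0,0,0],[0,0,0]],"angular":[[0,0,0],[0,0,0],[0,0,0],[0,0,0],[0,0,0],[0,0,0],[0,0,0],[0,0,0]],"claw":[24,24,24,24,24,24,24,24]}' 60
```

```text
t: 22.98
eef_pos: [0.6633, -0.1433, 0.1628]
ee_rot: [-0.0, 0.999, 0.037, 0.002]
contact_force: [-5.0, 5.7, 16.7]
gripper_width: 0.0204
grasp_force: 9.9
```

```bash
python3 -m jog '{"dp":[[0,0,0.2],[0,0,0.5],[0,0,0.8],[0,0,0.8],[0,0,0.8],[0,0,0.5],[0,0,0],[0,0,0]],"angular":[[0,0,0],[0,0,0],[0,0,0],[0,0,0],[0,0,0],[0,0,0],[0,0,0],[0,0,0]],"claw":[24,24,24,24,24,24,24,24]}' 60
python3 - <<'E'
from h import *
s=arm.observe();c=arm.grab_frame('scene');print(s['contact_force'],s['eef_pos'])
cv2.imwrite('pics/s9.png',cv2.resize(c['frame'][110:350,150:390,::-1],(560,560)))
E
```

```text
t: 23.65
eef_pos: [0.6625, -0.1452, 0.3048]
ee_rot: [0.001, 0.999, 0.036, 0.001]
contact_force: [0.6, -1.0, -1.2]
gripper_width: 0.0205
grasp_force: 0.0
[ 0.59909379 -0.98740453 -1.22860294] [ 0.66246288 -0.14524301  0.30479586]
```

View pics/s9.png

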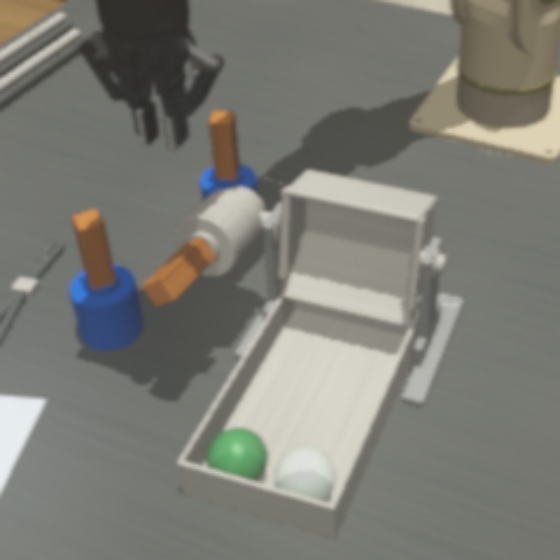

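The hopper is tipped right over, the lever is on the hub, both balls are in the tray and the robot is clear.

```bash
python3 -c "
from workcell import arm
print(arm.job_done())"
```

```text
the job is handed in; nothing more can be done
None
```

The steel lever is screwed home on the hub, the hopper is tipped to its end stop with the lever still on, both balls lie in the tray, and I handed the job in at about 24 s; no verdict came back.

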